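Fish the painted pendant out of the drying rack with the hook rod

TASK

Take the hook rod from its stand, hook the painted pendant by its eye deep in the narrow drying rack, pull up lightly and draw it along under the keeper strips towards the red-dotted end until you feel it come up into the gap, then lift it out. Hang the rod upright back in the stand's fork with the pendant hanging still on its hook, and let go. Work gently, never forcing the rod against the pendant or the rack; touch the pendant with nothing but the hook, and leave the glue bottle, bead cup and thread spool where they are.

Things in the scene. Friction and masses are not known exactly. Their poses are not given: they have to be found in the camera images.
- rack: Drying rack fixed on the table: tall narrow open-topped box, clear long walls 5 mm thick, wooden end walls 10 mm. Origin: centre of its underside; x across, y along its length, z up. Inside 46 mm (x) by 210 mm (y from -105 to +105); rim at z = 170 mm. A red dot marks the top of the +y end wall.
- rack_mouth (a point): Centre of the drying rack's open top, at rim height, 170 mm above the rack's origin; axes as the rack's.
- rack_rails (a point): Mid-length of the rack, at the height of the rails' tops (48 mm above its origin). A rail 13 mm wide runs along each long wall; over each rail, from 10 to 15 mm above this point, runs a keeper strip 13 mm wide. Between them a slot 20 mm wide is open all along.
- rack_red_end (a point): The red dot on top of the rack's +y end wall. The keeper strips are cut away over one stretch of 22 mm: only in that gap can the pendant's cross pin come up. The gap's middle lies anywhere from mid-length to 50 mm towards the red dot, always between the pendant's start and this end; it is not measured: find it by feel.
- pendant: Pendant, 40 to 85 g. Origin: centre of its steel cross pin, 6 mm thick, 38 mm long along x, lying at the start on the two rails, 35 to 50 mm from mid-length on the side away from the red dot; it can rise 4 mm until it meets the keeper strips. Below hangs an orange disc 32 mm across, 10 mm thick, lowest point 40 mm below the origin. z up as it hangs, y along the rack.
- pendant_eye (a point): Middle of the opening of the pendant's wire eye, 33 mm above its origin. The eye is a rectangle of 5 mm wire in the pendant's x-z plane, so a hook goes through it along y: opening 19 mm wide, 24 mm high, outer top 50 mm above the pendant's origin.
- rod: Hook rod, 110 g, hanging upright in the stand's fork. Origin: centre of the underside of its round black collar (29 mm across, 5 mm thick), which rests on the fork; z up along the rod. Below, a steel shank 7 mm thick on the z axis goes down 120 mm and is bent into a hook whose nose runs to the rod's +y, ending 24 mm from the shank's axis.
- rod_handle (a point): Centre of the rod's red square handle, 22 by 22 mm (sides along the rod's x and y), 55 mm tall, 32.5 mm above the rod's origin. The shank is sprung: pulled down it slides out of the handle by up to 12 mm; it begins to yield at about 2 N, gives 1 mm per 0.6 N, and meets its stop at about 9 N.
- hook_crook (a point): Place in the hook where the eye hangs: on the nose's axis, 12 mm to the rod's +y from the shank's axis, 120 mm below the rod's origin with the spring unstretched (it moves with the sprung shank). The nose is 7 mm thick, its upturned tip tops out 12 mm above its axis.
- stand: Rod stand fixed on the table: white drip tray 140 (x) by 110 mm with a rim 14 mm high, a wooden post 14 mm square at x = +52 mm, at its top a yellow fork whose two prongs reach to the stand's -x and end open at x = -30 mm. Origin: centre of the tray's underside; z up.
- fork_seat (a point): Where the centre of the collar's underside belongs: on top of the prongs, 225 mm above the stand's origin; axes as the stand's. Prongs 10 mm wide and thick, slot between them 14 mm wide. Lips 5 mm high stand on the prongs at x = -25 to -30 mm and +23 to +28 mm: lift the collar over the front lip to take the rod out to -x or bring it in.
- glue_mid (a point): Middle of a white glue bottle, 54 mm across and 130 mm high, standing on the table. Bystander.
- bead_cup_mid (a point): Middle of a white cup of beads, up to 68 mm across and 45 mm high. Bystander.
- spool_mid (a point): Middle of a blue thread spool standing upright, 28 mm across and 40 mm high. Bystander.

How it is judged:
On the way, in this order (a step that is already met when the one before it is completed fails the run):
1. the hook is through the pendant's eye, the pendant still deep in the rack (distance between hook_crook and pendant_eye below 0.018 m and z of pendant in the frame of rack between 0.04 and 0.075 m), for 0.2 s.
2. the pendant hangs on the hook wholly above the rack's rim (distance between hook_crook and pendant_eye below 0.022 m and height (world z) of pendant above 0.21 m), for 0.1 s.
At the end, for the whole second after the job is handed in: The rod hangs in the fork with its collar's centre within 14 mm of the seat, upright within 0.1 rad, at rest (below 0.02 m/s); the pendant hangs on its hook (eye's middle within 22 mm of the hook's crook, upright within 0.3 rad), clear of the stand and nearly still (below 0.06 m/s) (distance between rod and fork_seat below 0.014 m and angle between rod's own z axis and vertical below 0.1 rad and distance between hook_crook and pendant_eye below 0.022 m and angle between pendant's own z axis and vertical below 0.3 rad and contact force between pendant and stand below 0.05 N and linear speed of pendant below 0.06 m/s and linear speed of rod below 0.02 m/s); the robot touches nothing.
It fails at once if the rod pulls or pushes the pendant with more than 18 N (contact force between rod and pendant above 18 N).
It fails at once if the rod presses on the rack with more than 18 N (contact force between rod and rack above 18 N).
It fails at once if the robot touches the pendant (contact force between any of the fingers, the arm and pendant above 0.3 N).
It fails at once if a bystander is displaced by more than 20 mm (distance of any of glue_mid, bead_cup_mid, spool_mid from where it was at the start of the episode above 0.02 m).
It also fails if it takes over 72 s, if anything falls off the work surface, if the arm or the gripper's body presses on something with over 40 N, if the wrist force passes 120 N, or if a joint passes its speed limit or range.

ROBOT

A 6-joint arm with a two-finger parallel gripper is mounted at the origin on the work surface. World frame = base frame: x ahead of the robot, y to its left, z up, the work surface at z = 0. Lengths are in m, angles in rad, forces in N, time in s.
With the tool pointing down it reaches from about 0.35 to 0.975 m from the base axis. Payload 4.9 kg.
Tool frame: the origin (TCP) lies between the finger pads; the fingertips stand 22 mm ahead of it and the grasp point (between the pads) lies 3 mm ahead of it; z points along the fingers, y is the line along which they close (so a half turn about z gives the same grasp; the last joint's range is limited). The gripper opens to 85 mm and grips with 20 to 120 N. Pads are 22 mm wide; open, the fingers measure 114 mm over their backs; the gripper's body (76 mm by 85 mm) begins 54 mm behind the grasp point. The pads swing forward as they close: fully open they stand 13 mm farther back than shut.
Start: joints at [-1.333, 0.053, 1.613, -0, 1.476, -0.119], TCP at [0.218, -0.586, 0.253] pointing down, gripper open.
Joint ranges: [-3.01, 3.01], [-1.01, 2.22], [0.06, 2.58], [-1.02, 4.17], [0.09, 2.62], [-3.14, 3.14]. Speed limits (rad/s): [2.57, 2.57, 3.14, 3.14, 3.14, 3.14].

INTERFACE

Orientations are given as a unit quaternion [w, x, y, z].
In Python, from plant import state, grab_frame, get_calibration, job_done, recognise, regions_of gives the robot as it stands.
- The arm moves only by the tool apply_moves, never from a script. Its argument "targets" is a list of rows, each an object with "translation": the shift along the tool's x, y, z normalised to -1 to 1, where 1 is 100 mm, a list of three; "twist": the turn about the tool's z normalised to -1 to 1, where 1 is 0.1 rad; "hand": the opening, from 0 (shut) to 1 (fully open). A call has 1 to 8 rows; each row shifts and turns the commanded pose from where the row before left it, along the tool's axes as they then stand; what a row does not reach is not made up. A row lasts 1/10 s, in which the tool goes at most 50 mm and 8.59 degrees, less where a joint would pass 70% of its speed; a pose out of reach is approached as far as the arm can. A call with a number of a shift or a turn outside -1 to 1 is refused whole. A call with a gripper value outside its range is refused whole. The fingers move at their own pace and stop on an object; the grip force is fixed at half the most. Time passes only in rows, so rows that do not move let the fingers close. It gives the time, the measured TCP pose, the force, the opening and the grip force at its end, in the units of the state.
- state(): the state, without advancing time (a new reading comes with each control period).
- grab_frame(name): name is "side" or "top" or "wrist"; returns the picture (384x512x3 uint8, red, green, blue); there is no depth.
- get_calibration(name): a dict with "camera_matrix" (3x3 intrinsics, pixels), "pose" (4x4, takes a point from camera to world coordinates). Camera axes: x right, y up, looking along -z (the intrinsics and any distortion apply to the point x, -y, -z); pixel columns grow to the right and rows downward; lengths in m; the calibration is good to about 2 mm. A picture is of the moment at which its call begins: read the wrist's pose just before it. get_calibration takes no time and is no camera call; for the wrist camera it gives the pose at the moment of the call.
- job_done(): hands the job in; it is judged then, once.
Trained networks look in the newest picture that a camera, given by its name, has taken for a name from the list of things; names that differ only in an ending like _2 or _b are one class to them, and where a whole thing is asked for, a point or a joint stands for the part that bears it (a point fixed in the world has none). Each returns a list of dicts, best first, with "score" (0 to 1); they miss things now and then, are a little off and sometimes report something else, mostly with a low value. They report only what shows in the picture. A call takes as long as a camera call.
- recognise(camera, query): "point" ([x, y, z] in m, in world coordinates, good to about 4 mm: the middle of the surface that is visible of it).
- regions_of(camera, query): "pixels" (384x512 bool, what is visible of it).
The state is a dict: "time": time; "joint_pos": joint angles; "joint_vel": joint speeds; "joint_efforts": joint torques, N m; "tool_pos": TCP position; "tool_rot": TCP orientation; "contact_force": force on the tool from outside, world axes, zero at the start; "ft_torque": the same for the moment, N m; "gripper_width": opening from 0.0 (shut) to 1.0 (fully open); "grasp_force": force on a finger pad.
Only numpy, scipy, OpenCV 4.12 (cv2) and the standard library are available. Lean on these libraries where they do the work, as an engineer would, in place of code of your own. Each camera call takes 0.05 s, during which the arm holds its last target. There are 200 camera calls.

## Working session

There is one attempt and no reset: what is moved stays moved. The work goes in short steps, Python scripts to look and compute and a tool call to move; the robot and the scene stay as the last step left them, time stands still between calls to the robot, and variables do not carry over. Pictures are saved under pics/ and viewed, at most 10 in all, crops included, and the job is handed in when it is done.

Besides the shell and the picture viewer there is one more tool, called after ">>>" as name([rows], argument=value, ...), one row to a line, values as JSON. apply_moves: Moves the arm, as the interface text tells. Its arguments: {"type":"object","properties":{"targets":{"type":"array"}},"required":["targets"]}

```bash
ls; mkdir -p pics; python3 - <<'E'
from plant import *
import cv2,numpy as np
print(state())
for c in ["side","top"]:
    im=grab_frame(c); cv2.imwrite(f"pics/{c}0.png",im[:,:,::-1])
    k=get_calibration(c); print(c,np.round(k["camera_matrix"],1).tolist(),np.round(k["pose"],3).tolist())
    for q in ["rack","pendant","rod","rod_handle","stand","rack_red_end","glue_mid","bead_cup_mid","spool_mid","pendant_eye"]:
        try: r=recognise(c,q); print(q,[(np.round(d["point"],3).tolist(),round(d["score"],2)) for d in r[:2]])
        except Exception as e: print(q,e)
a=cv2.imread("pics/side0.png");b=cv2.imread("pics/top0.png")
E
```

```text
pics
{'time': 0.0, 'joint_pos': array([-1.33300669e+00,  5.33696445e-02,  1.61427574e+00,  2.47784120e-06,
        1.47596593e+00, -1.19006565e-01]), 'joint_vel': array([ 0.00028108,  0.00177318, -0.00034255, -0.00135803, -0.00059241,
       -0.00039213]), 'joint_efforts': array([-3.50687369e-03, -3.93692493e+01, -3.70176101e+01, -3.17300464e-04,
        7.09454980e-03, -3.98947137e-06]), 'tool_pos': array([ 0.21816015, -0.58508922,  0.25206593]), 'tool_rot': array([-1.00762664e-03,  9.84128737e-01,  1.77453119e-01, -5.86795435e-05]), 'contact_force': array([-0.04067016,  0.10042557,  0.94091644]), 'ft_torque': array([ 0.01555191, -0.01510709,  0.00448637]), 'grasp_force': 0.0, 'gripper_width': 1.0008705387196097}
side [[432.0, 0.0, 253.8], [0.0, 432.0, 193.4], [0.0, 0.0, 1.0]] [[-0.762, 0.35, -0.544, 0.035], [-0.647, -0.423, 0.634, 0.652], [-0.009, 0.836, 0.549, 0.693], [0.0, 0.0, 0.0, 1.0]]
rack [([0.449, -0.118, 0.111], 0.81)]
pendant [([0.519, 0.204, 0.248], 0.53)]
rod [([0.52, 0.208, 0.247], 0.92)]
rod_handle [([0.518, 0.206, 0.245], 0.79), ([0.446, -0.122, 0.115], 0.26)]
stand [([0.528, 0.199, 0.006], 0.73)]
rack_red_end [([0.451, -0.124, 0.115], 0.87)]
glue_mid [([0.398, 0.029, 0.069], 0.69)]
bead_cup_mid [([0.686, -0.015, 0.024], 0.63)]
spool_mid [([0.568, 0.024, 0.026], 0.67), ([0.518, 0.207, 0.248], 0.35)]
pendant_eye []
top [[431.8, 0.0, 251.8], [0.0, 431.8, 190.1], [0.0, 0.0, 1.0]] [[0.01, 1.0, -0.025, 0.515], [-1.0, 0.011, 0.028, 0.043], [0.028, 0.024, 0.999, 1.074], [0.0, 0.0, 0.0, 1.0]]
rack []
pendant [([0.49, -0.253, 0.057], 0.42)]
rod [([0.524, 0.198, 0.282], 0.46)]
rod_handle [([0.517, 0.202, 0.286], 0.48)]
stand [([0.511, 0.192, 0.005], 0.82), ([0.478, -0.226, 0.117], 0.28)]
rack_red_end [([0.477, -0.226, 0.114], 0.93)]
glue_mid [([0.413, 0.018, 0.09], 0.76)]
bead_cup_mid [([0.69, -0.014, 0.021], 0.76)]
spool_mid []
pendant_eye [([0.484, -0.249, 0.057], 0.43)]
```

View pics/side0.png

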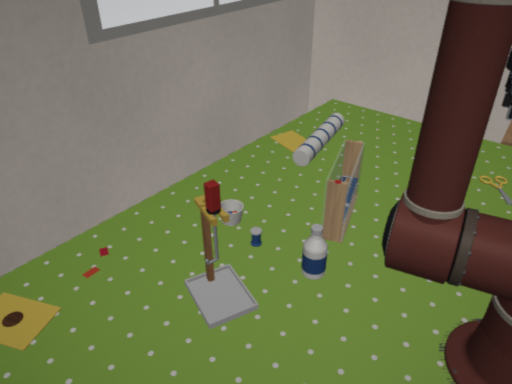

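View pics/top0.png

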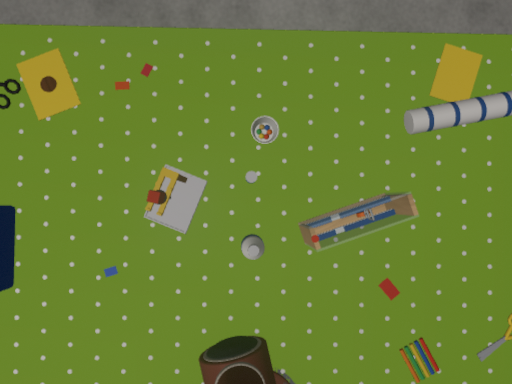

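```bash
python3 - <<'E'
import cv2,numpy as np
b=cv2.imread("pics/top0.png");a=cv2.imread("pics/side0.png")
r=cv2.resize(b[190:255,295:420],(800,416)[:2] and (750,390),interpolation=cv2.INTER_CUBIC)
s=cv2.resize(b[160:240,140:210],(0,0),fx=2.6,fy=2.6,interpolation=cv2.INTER_CUBIC)
s2=cv2.resize(a[170:330,180:260],(0,0),fx=1.3,fy=1.3)
c=np.zeros((600,750,3),np.uint8);c[:390]=r
c[392:392+s.shape[0],:s.shape[1]]=s[:208]
c[392:600,300:300+s2.shape[1]]=s2[:208]
s3=cv2.resize(a[135:245,315:370],(0,0),fx=1.89,fy=1.89)[:208]
c[392:392+s3.shape[0],500:500+s3.shape[1]]=s3
cv2.imwrite("pics/c1.png",c)
E
```

```text
(no output)
```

View pics/c1.png

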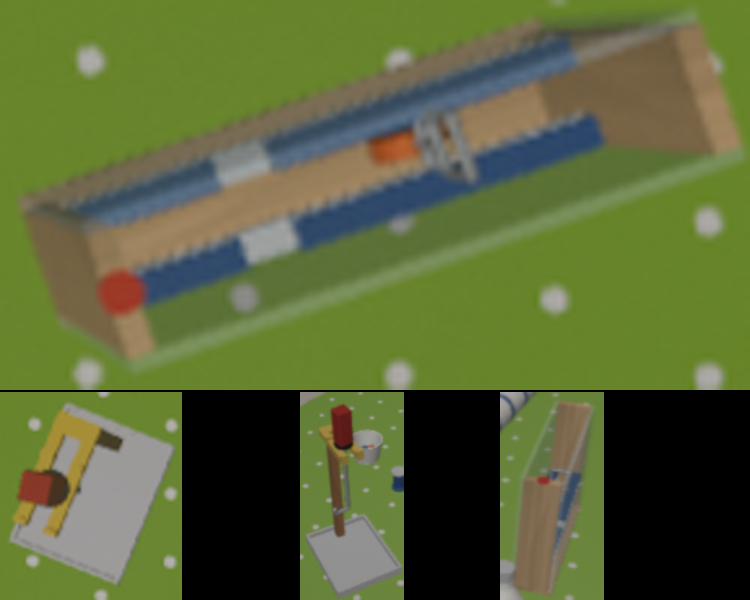

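```bash
cat > h.py <<'E'
import numpy as np,cv2
from plant import *
from scipy.spatial.transform import Rotation as R
from scipy.optimize import least_squares
def proj(cal,P):
    K=cal["camera_matrix"];T=np.linalg.inv(cal["pose"]);p=np.atleast_2d(P)@T[:3,:3].T+T[:3,3]
    q=p*[1,-1,-1];q=q@np.array(K).T;return q[:,:2]/q[:,2:]
def unproj(cal,px,z):
    K=np.array(cal["camera_matrix"]);T=np.array(cal["pose"]);px=np.atleast_2d(px)
    d=np.c_[px,np.ones(len(px))]@np.linalg.inv(K).T*[1,-1,-1]@T[:3,:3].T
    return T[:3,3]+d*((z-T[2,3])/d[:,2])[:,None]
def tf(pose,p):
    x,y,a=pose;p=np.atleast_2d(p).astype(float);c,s=np.cos(a),np.sin(a)
    return np.c_[x+c*p[:,0]-s*p[:,1],y+s*p[:,0]+c*p[:,1],p[:,2]]
def fit(cal,px,pts,x0):
    r=least_squares(lambda q:(proj(cal,tf(q,pts))-px).ravel(),x0,loss="soft_l1",f_scale=2)
    return r.x,np.abs(r.fun).max()
def toolyaw(s=None):
    s=s or state();q=s["tool_rot"];x=R.from_quat([q[1],q[2],q[3],q[0]]).as_matrix()[:,0];return np.arctan2(x[1],x[0])
def go(p,yaw=None):
    s=state();q=s["tool_rot"];M=R.from_quat([q[1],q[2],q[3],q[0]]).as_matrix()
    print("tcp",np.round(s["tool_pos"],4),"yaw",round(toolyaw(s),4),"t",round(s["time"],2),"F",np.round(s["contact_force"],2),"w",round(s["gripper_width"],3))
    print("tool shift /100mm",np.round(M.T@(np.array(p)-s["tool_pos"])*10,3), "twist units",None if yaw is None else round(-(((yaw-toolyaw(s))+np.pi)%(2*np.pi)-np.pi)*10,2))
E
python3 - <<'E'
from h import *
cal=get_calibration("top")
c=lambda L:np.array(L)/6+[295,190]
rk,e=fit(cal,c([(80,208),(135,368),(745,150),(697,12)]),[(28,115,170),(-28,115,170),(-28,-115,170),(28,-115,170)]*np.array(1e-3),[.47,-.25,.3])
print("rack",rk,e)
for g in [(243,162),(270,240)]: 
    P=unproj(cal,c([g]),.063)[0]; d=P[:2]-rk[:2];s,k=np.sin(rk[2]),np.cos(rk[2]); print("gap local",d@[k,s],d@[-s,k])
P=unproj(cal,c([(442,145)]),.085)[0]; d=P[:2]-rk[:2];print("pend local",d@[k,s],d@[-s,k])
t=lambda L:(np.array(L)-[0,392])/2.6+[140,160]
st,e=fit(cal,t([(173,445),(65,403),(10,540),(118,583)]),np.array([(70,-55,14),(70,55,14),(-70,55,14),(-70,-55,14)])*1e-3,[.5,.2,-.4])
print("stand",st,e,"seat px",(proj(cal,tf(st,[0,0,.285]))-[140,160])*2.6+[0,392])
print("red dot",(proj(cal,tf(rk,[0,.11,.17]))-[295,190])*6)
w=get_calibration("wrist");s=state();q=s["tool_rot"];M=R.from_quat([q[1],q[2],q[3],q[0]]).as_matrix()
print("cam in tool",M.T@(w["pose"][:3,3]-s["tool_pos"]),np.round(M.T@w["pose"][:3,:3],2).tolist(),w["camera_matrix"][0][0])
seat=tf(st,[0,0,.4])[0];print(seat)
E
```

```text
rack [ 0.47558161 -0.22012247  0.33200143] 1.1538339821585453
gap local 0.015239529667890939 0.03402163918459417
gap local -0.017063547629459483 0.033715950441239824
pend local -0.0006402423547919664 -0.03668353387717846
stand [ 0.51815205  0.20030865 -0.36506036] 0.392848972332672 seat px [[ 33.74202686 490.83113306]]
red dot [[120.16208382 283.87240412]]
cam in tool [ 0.07905373  0.00110085 -0.12039877] [[-0.0, 0.95, 0.31], [1.0, -0.0, 0.0], [0.0, 0.31, -0.95]] 268.6373642974801
[0.51815205 0.20030865 0.4       ]
```

>>> apply_moves([
  {"translation":[0.36,-0.31,-0.13],"twist":0,"hand":1},
  {"translation":[0.36,-0.31,-0.13],"twist":0,"hand":1},
  {"translation":[0.36,-0.31,-0.13],"twist":0,"hand":1},
  {"translation":[0.36,-0.31,-0.13],"twist":0,"hand":1},
  {"translation":[0.36,-0.31,-0.13],"twist":0,"hand":1},
  {"translation":[0.36,-0.31,-0.13],"twist":0,"hand":1},
  {"translation":[0.36,-0.31,-0.13],"twist":0,"hand":1},
  {"translation":[0.36,-0.31,-0.13],"twist":0,"hand":1},
])

```text
time: 1.9
tool_pos: [0.402, -0.2508, 0.3581]
tool_rot: [0.0, 0.984, 0.177, 0.0]
contact_force: [0.3, -0.4, 0.6]
gripper_width: 0.999
grasp_force: 0.0
```

```bash
python3 - <<'E'
from h import *
import time
c0=get_calibration("wrist");im=grab_frame("wrist");cv2.imwrite("pics/w1.png",im[:,:,::-1]);np.save("w1.npy",c0["pose"]);print(c0["camera_matrix"])
go([.518,.2,.36],-.365)
rk=[ 0.4756,-0.2201,0.332]
print(proj(c0,tf(rk,np.array([(28,115,170),(-28,115,170),(-28,-115,170),(28,-115,170)])*1e-3)))
cv2.imwrite("pics/w1b.png",cv2.resize(im[:,:,::-1],(768,576),interpolation=cv2.INTER_CUBIC))
E
```

```text
[[268.6373643    0.         254.45992577]
 [  0.         268.6373643  192.72327203]
 [  0.           0.           1.        ]]
tcp [ 0.4053 -0.246   0.3612] yaw 0.3639 t 1.95 F [1.06 3.9  1.24] w 0.999
tool shift /100mm [ 2.64  -3.767  0.025] twist units 7.29
[[142.22502565  73.88413335]
 [147.46768154 128.24326085]
 [352.12028009 133.34204474]
 [359.33472592  79.63555633]]
```

View pics/w1b.png

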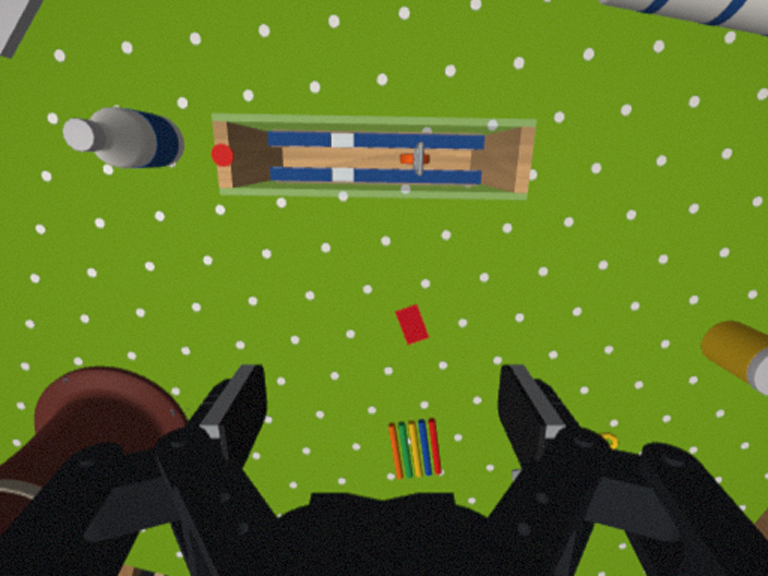

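```bash
python3 - <<'E'
from h import *
cal=get_calibration("wrist");cal["pose"]=np.load("w1.npy")
rk,e=fit(cal,np.array([(212,114),(220,195),(526,199),(536,121)])/1.5,np.array([(28,115,170),(-28,115,170),(-28,-115,170),(28,-115,170)])*1e-3,[.4756,-.22,.332])
print(rk,e)
k,s=np.cos(rk[2]),np.sin(rk[2])
for g,z in [((342.5,140),.063),((342.5,174),.063),((420,158),.101),((222,155),.17)]:
    d=unproj(cal,np.array(g)/1.5,z)[0][:2]-rk[:2];print(d@[k,s],d@[-s,k])
E
```

```text
[ 0.47397798 -0.21909596  0.3393775 ] 0.9700060056218263
0.016389781439552293 0.03246297907361709
-0.015288730977188466 0.03287717574775796
0.0010567433990527472 -0.03986917568931644
0.0005862031137496456 0.11032377903845979
```

>>> apply_moves([
  {"translation":[0.27,-0.38,0],"twist":0,"hand":1},
  {"translation":[0.27,-0.38,0],"twist":0,"hand":1},
  {"translation":[0.27,-0.38,0],"twist":0,"hand":1},
  {"translation":[0.27,-0.38,0],"twist":0,"hand":1},
  {"translation":[0.27,-0.38,0],"twist":0,"hand":1},
  {"translation":[0.27,-0.38,0],"twist":0,"hand":1},
  {"translation":[0.27,-0.38,0],"twist":0,"hand":1},
  {"translation":[0.27,-0.38,0],"twist":0,"hand":1},
])

```text
time: 2.75
tool_pos: [0.4979, 0.1095, 0.3576]
tool_rot: [0.0, 0.984, 0.178, 0.0]
contact_force: [0.6, -0.6, 1.0]
gripper_width: 0.996
grasp_force: 0.0
```

>>> apply_moves([
  {"translation":[0,0,0],"twist":1,"hand":1},
  {"translation":[0,0,0],"twist":1,"hand":1},
  {"translation":[0,0,0],"twist":1,"hand":1},
  {"translation":[0,0,0],"twist":1,"hand":1},
  {"translation":[0,0,0],"twist":1,"hand":1},
  {"translation":[0,0,0],"twist":1,"hand":1},
  {"translation":[0,0,0],"twist":1,"hand":1},
  {"translation":[0,0,0],"twist":0.2,"hand":1},
])

```text
time: 3.55
tool_pos: [0.4978, 0.1074, 0.3573]
tool_rot: [0.0, 0.983, -0.181, 0.0]
contact_force: [0.2, 0.6, 0.1]
gripper_width: 0.999
grasp_force: 0.0
```

```bash
python3 - <<'E'
from h import *
go([.518,.2,.36],-.365)
c0=get_calibration("wrist");im=grab_frame("wrist");np.save("w2.npy",c0["pose"])
go([.518,.2,.36],-.365)
cv2.imwrite("pics/w2b.png",cv2.resize(im[:,:,::-1],(768,576),interpolation=cv2.INTER_CUBIC))
st=[.51815,.2003,-.365]
for z in (.23,.285): print(proj(c0,tf(st,[[0,0,z],[.011,.011,z],[-.011,.011,z]]))*1.5)
print(proj(c0,tf(st,[[-.03,-.012,.225],[-.03,.012,.225]]))*1.5)
E
```

```text
tcp [0.4978 0.1074 0.3573] yaw -0.3641 t 3.55 F [0.24 0.61 0.12] w 0.999
tool shift /100mm [-0.141 -0.937 -0.027] twist units 0.01
tcp [0.4978 0.1074 0.3573] yaw -0.3633 t 3.6 F [-1.19  0.52  0.14] w 0.999
tool shift /100mm [-0.14  -0.937 -0.027] twist units 0.02
[[236.9056255  308.02280394]
 [218.05369516 292.12258723]
 [222.19149775 323.4941983 ]]
[[201.26974002 345.06577603]
 [177.11560772 325.79124222]
 [183.55147572 363.70265745]]
[[261.52764196 346.0820277 ]
 [226.81385087 346.0584813 ]]
```

View pics/w2b.png

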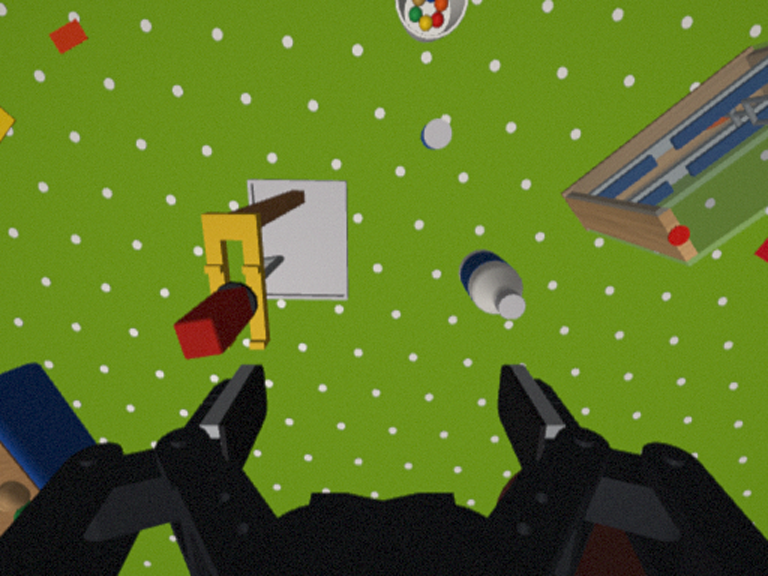

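```bash
python3 - <<'E'
from h import *
cal=get_calibration("wrist");cal["pose"]=np.load("w2.npy")
st=[.51815,.2003,-.365]
C=unproj(cal,np.array([(176,326),(214,314),(224,348),(186,358)])/1.5,.285)
print(C,C.mean(0),[np.degrees(np.arctan2(*(C[i]-C[j])[[1,0]])) for i,j in [(1,0),(2,3),(0,3),(1,2)]],np.linalg.norm(C[0]-C[1]),np.linalg.norm(C[0]-C[3]))
o=C.mean(0)
for a in np.arange(0,360,30):
    n=[np.cos(np.radians(a)),np.sin(np.radians(a))]
    print(a,[ (proj(cal,[[o[0]+n[0]*r,o[1]+n[1]*r,z]])*1.5).round().tolist()[0] for r,z in [(0,.13),(0,.105),(.012,.105),(.024,.112)]])
im=cv2.imread("pics/w2b.png")[150:380,160:380];cv2.imwrite("pics/w2c.png",cv2.resize(im,(0,0),fx=2.6,fy=2.6,interpolation=cv2.INTER_CUBIC))
E
```

```text
[[0.53245476 0.20724833 0.285     ]
 [0.53137126 0.18565776 0.285     ]
 [0.51236257 0.18991343 0.285     ]
 [0.51432942 0.21158764 0.285     ]] [0.5226295  0.19860179 0.285     ] [np.float64(-92.87292601547085), np.float64(-95.18516309915856), np.float64(-13.46352408464907), np.float64(-12.619325100811306)] 0.02161774697946767 0.018637530315988405
0 [[275.0, 263.0], [281.0, 256.0], [276.0, 245.0], [268.0, 234.0]]
30 [[275.0, 263.0], [281.0, 256.0], [271.0, 249.0], [258.0, 242.0]]
60 [[275.0, 263.0], [281.0, 256.0], [269.0, 255.0], [254.0, 254.0]]
90 [[275.0, 263.0], [281.0, 256.0], [270.0, 261.0], [256.0, 267.0]]
120 [[275.0, 263.0], [281.0, 256.0], [274.0, 266.0], [265.0, 277.0]]
150 [[275.0, 263.0], [281.0, 256.0], [280.0, 269.0], [278.0, 283.0]]
180 [[275.0, 263.0], [281.0, 256.0], [287.0, 268.0], [290.0, 281.0]]
210 [[275.0, 263.0], [281.0, 256.0], [292.0, 264.0], [301.0, 274.0]]
240 [[275.0, 263.0], [281.0, 256.0], [294.0, 258.0], [305.0, 262.0]]
270 [[275.0, 263.0], [281.0, 256.0], [293.0, 252.0], [303.0, 249.0]]
300 [[275.0, 263.0], [281.0, 256.0], [289.0, 247.0], [294.0, 238.0]]
330 [[275.0, 263.0], [281.0, 256.0], [282.0, 244.0], [282.0, 233.0]]
```

View pics/w2c.png

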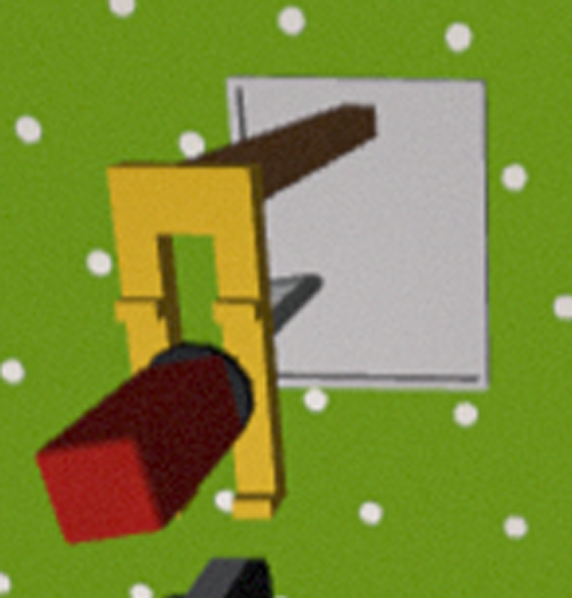

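```bash
python3 - <<'E'
from h import *
cal=get_calibration("wrist");cal["pose"]=np.load("w2.npy")
px=np.array([(174.2,325.8),(211.2,318.5),(223.5,351.9),(187.7,358.8)])/1.5
r,e=fit(cal,px,np.array([(11,11,285),(11,-11,285),(-11,-11,285),(-11,11,285)])*1e-3,[.522,.199,-.15]);print(r,e)
go([r[0],r[1],.33],r[2])
E
```

```text
[ 0.52153351  0.19966323 -0.15066822] 1.8211629870078525
tcp [0.4978 0.1074 0.3573] yaw -0.3633 t 3.6 F [-1.19  0.52  0.14] w 0.999
tool shift /100mm [-0.106 -0.946  0.273] twist units -2.13
```

>>> apply_moves([
  {"translation":[0,0,0],"twist":-1,"hand":1},
  {"translation":[0,0,0],"twist":-1,"hand":1},
  {"translation":[0,0,0],"twist":-0.13,"hand":1},
  {"translation":[0.03,-0.32,0.05],"twist":0,"hand":1},
  {"translation":[0.03,-0.32,0.05],"twist":0,"hand":1},
  {"translation":[0.03,-0.31,0.05],"twist":0,"hand":1},
  {"translation":[0,0,0],"twist":0,"hand":1},
])

```text
time: 4.3
tool_pos: [0.5207, 0.2026, 0.3409]
tool_rot: [-0.0, 0.997, -0.074, -0.001]
contact_force: [0.1, -0.8, -0.0]
gripper_width: 0.999
grasp_force: 0.0
```

```bash
python3 - <<'E'
from h import *
go([.5215,.1997,.262],-.1507)
c0=get_calibration("wrist");im=grab_frame("wrist");np.save("w3.npy",c0["pose"])
m=(im[...,0]>90)&(im[...,1]<50)&(im[...,2]<50)
m=m.astype(np.uint8);n,l,s,c=cv2.connectedComponentsWithStats(m)
for i in range(1,n):
    if s[i,4]>80:
        ct=cv2.findContours((l==i).astype(np.uint8),0,2)[0][0];print(s[i],c[i],cv2.minAreaRect(ct))
r=[.5215,.1997,-.1507]
print(proj(c0,tf(r,np.array([(0,0,285),(11,11,285),(11,-11,285),(-11,-11,285),(-11,11,285)])*1e-3)))
cv2.imwrite("pics/w3.png",cv2.resize(im[150:384,120:390,::-1],(0,0),fx=2.5,fy=2.5))
E
```

```text
tcp [0.5207 0.2026 0.3409] yaw -0.1474 t 4.3 F [ 0.12 -0.76 -0.04] w 0.999
tool shift /100mm [0.014 0.028 0.789] twist units 0.03
[241 205  30  28 779] [255.22721438 218.57509628] ((255.5, 218.5), (27.0, 29.0), 90.0)
[[256.82950599 220.34341802]
 [241.24122018 205.90055117]
 [272.60605288 205.99838634]
 [271.86760052 234.27652136]
 [241.60650347 234.18513223]]
```

View pics/w3.png

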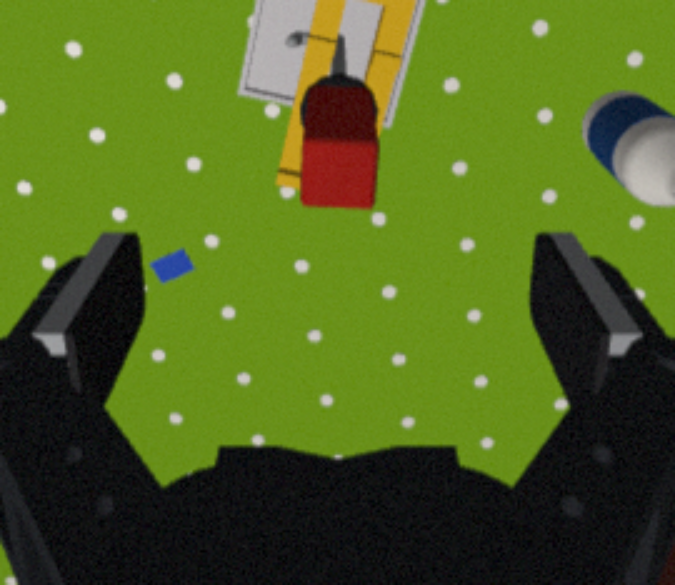

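>>> apply_moves([
  {"translation":[0.02,0.02,0.3],"twist":0,"hand":1},
  {"translation":[0,0,0.3],"twist":0,"hand":1},
  {"translation":[0,0,0.19],"twist":0,"hand":1},
  {"translation":[0,0,0],"twist":0,"hand":1},
  {"translation":[0,0,0],"twist":0,"hand":0.5},
  {"translation":[0,0,0],"twist":0,"hand":0.3},
  {"translation":[0,0,0],"twist":0,"hand":0.15},
  {"translation":[0,0,0],"twist":0,"hand":0},
])

```text
time: 5.15
tool_pos: [0.5231, 0.198, 0.2648]
tool_rot: [-0.0, 0.997, -0.075, 0.001]
contact_force: [-0.4, -0.4, 1.0]
gripper_width: 0.329
grasp_force: 0.4
```

>>> apply_moves([
  {"translation":[0,0,0],"twist":0,"hand":0},
  {"translation":[0,0,0],"twist":0,"hand":0},
  {"translation":[0,0,0],"twist":0,"hand":0},
  {"translation":[0,0,0],"twist":0,"hand":0},
  {"translation":[0,0,0],"twist":0,"hand":0},
])

```text
time: 5.65
tool_pos: [0.5231, 0.1981, 0.2646]
tool_rot: [-0.0, 0.997, -0.075, 0.001]
contact_force: [-1.0, 0.5, 5.8]
gripper_width: 0.251
grasp_force: 59.3
```

```bash
python3 - <<'E'
from h import *
go([.5215,.1997,.275],-.1507); print(state()["grasp_force"])
E
```

```text
tcp [0.5231 0.1981 0.2646] yaw -0.1501 t 5.65 F [-0.99  0.5   5.83] w 0.251
tool shift /100mm [-0.018 -0.013 -0.104] twist units 0.01
59.251134395599365
```

>>> apply_moves([
  {"translation":[0,0,-0.1],"twist":0,"hand":0},
  {"translation":[0,0,-0.12],"twist":0,"hand":0},
  {"translation":[-0.25,-0.05,0],"twist":0,"hand":0},
  {"translation":[-0.25,-0.06,0],"twist":0,"hand":0},
  {"translation":[-0.25,-0.06,-0.1],"twist":0,"hand":0},
  {"translation":[-0.1,0,-0.35],"twist":0,"hand":0},
  {"translation":[0,0,-0.35],"twist":-0.8,"hand":0},
  {"translation":[0,0,-0.1],"twist":-0.8,"hand":0},
])

```text
time: 6.45
tool_pos: [0.4415, 0.2277, 0.3809]
tool_rot: [-0.001, 1.0, 0.007, 0.003]
contact_force: [0.9, -0.6, -1.0]
gripper_width: 0.245
grasp_force: 59.0
```

```bash
python3 - <<'E'
from h import *
rk=[.4748,-.2196,.336]
p=tf(rk,[.0018,-.076,.37])[0];print(p)
go(p,.336); s=state();print(s["grasp_force"])
E
```

```text
[ 0.50155757 -0.29075668  0.37      ]
tcp [0.4415 0.2277 0.3809] yaw 0.0135 t 6.45 F [ 0.87 -0.57 -1.01] w 0.245
tool shift /100mm [0.53  5.193 0.105] twist units -3.22
59.035102128982544
```

>>> apply_moves([
  {"translation":[0.04,0.43,0],"twist":0,"hand":0},
  {"translation":[0.04,0.43,0],"twist":0,"hand":0},
  {"translation":[0.04,0.43,0],"twist":0,"hand":0},
  {"translation":[0.04,0.43,0],"twist":0,"hand":0},
  {"translation":[0.04,0.43,0],"twist":0,"hand":0},
  {"translation":[0.04,0.43,0],"twist":0,"hand":0},
  {"translation":[0.04,0.43,0],"twist":0,"hand":0},
  {"translation":[0.04,0.43,0],"twist":0,"hand":0},
])

```text
time: 7.25
tool_pos: [0.4759, -0.1181, 0.3759]
tool_rot: [0.0, 1.0, 0.005, -0.0]
contact_force: [0.4, -0.1, -1.2]
gripper_width: 0.253
grasp_force: 59.3
```

>>> apply_moves([
  {"translation":[0.04,0.43,0],"twist":0,"hand":0},
  {"translation":[0.04,0.43,0],"twist":0,"hand":0},
  {"translation":[0.04,0.43,0],"twist":0,"hand":0},
  {"translation":[0,0,0],"twist":-0.8,"hand":0},
  {"translation":[0,0,0],"twist":-0.8,"hand":0},
  {"translation":[0,0,0],"twist":-0.8,"hand":0},
  {"translation":[0,0,0],"twist":-0.8,"hand":0},
  {"translation":[0,0,0],"twist":0,"hand":0},
])

```text
time: 8.05
tool_pos: [0.4894, -0.2452, 0.3756]
tool_rot: [-0.0, 0.986, 0.164, -0.0]
contact_force: [0.3, -0.5, -1.2]
gripper_width: 0.252
grasp_force: 59.5
```

```bash
python3 - <<'E'
from h import *
rk=[.4748,-.2196,.336]
p=tf(rk,[.0018,-.076,.37])[0]
go(p,.336)
im=grab_frame("top");im2=grab_frame("side");im3=grab_frame("wrist")
c=get_calibration("wrist");np.save("w4.npy",c["pose"])
a=cv2.resize(im[180:265,285:430],(0,0),fx=5,fy=5,interpolation=cv2.INTER_CUBIC)[:300,:725]
b=cv2.resize(im3,(400,300));d=cv2.resize(im2[90:270,290:400],(0,0),fx=1.66,fy=1.66)[:300]
C=np.zeros((600,725,3),np.uint8);C[:300]=cv2.resize(a,(725,300)) if a.shape[0]!=300 else a
C[300:,:400]=b;C[300:300+d.shape[0],410:410+d.shape[1]]=d
cv2.imwrite("pics/c4.png",C[...,::-1]);cv2.imwrite("pics/w4.png",im3[...,::-1]);cv2.imwrite("pics/t4.png",im[...,::-1]);cv2.imwrite("pics/s4.png",im2[...,::-1])
E
```

```text
tcp [ 0.4894 -0.2452  0.3756] yaw 0.3293 t 8.05 F [ 0.28 -0.52 -1.19] w 0.252
tool shift /100mm [-0.032  0.47   0.056] twist units -0.07
```

View pics/c4.png

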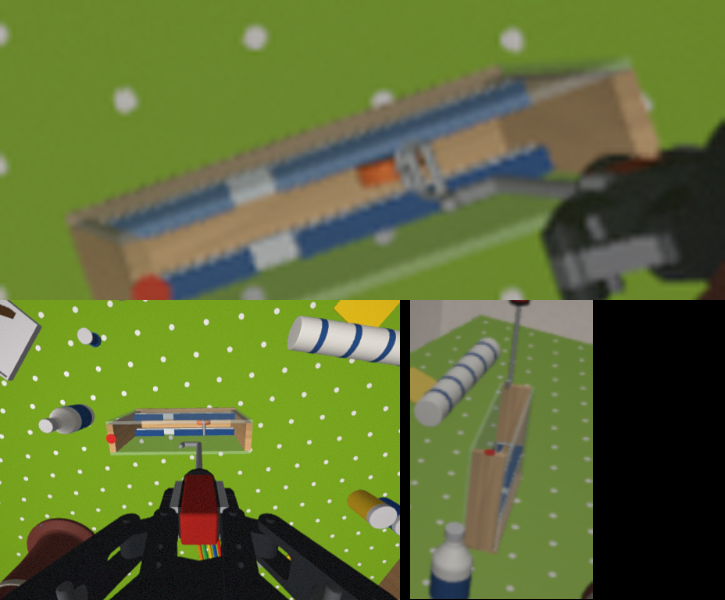

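```bash
python3 - <<'E'
from h import *
s=state();yaw=toolyaw(s);t=s["tool_pos"]
rod=[t[0]-.0018*np.cos(yaw),t[1]-.0018*np.sin(yaw),yaw];z0=t[2]-.0396
hk=np.array([(0,0,z0-.08),(0,0,z0-.12),(0,.012,z0-.12),(0,.0205,z0-.112)])
ro=np.array([(28,115,170),(-28,115,170),(-28,-115,170),(28,-115,170),(0,110,170),(23,-105,170),(23,105,170),(-23,105,170),(-23,-105,170),(10,21.5,63),(10,43.5,63),(-10,21.5,63),(-10,43.5,63),(0,-39,101)])*1e-3
out=np.zeros((600,800,3),np.uint8)
for k,(f,cam,(x0,y0,w,h),sc,oy) in enumerate([("pics/w4.png","wrist",(125,125,200,72),4,0),("pics/t4.png","top",(285,185,145,70),4.4,290)]):
    im=cv2.imread(f)[y0:y0+h,x0:x0+w];im=cv2.resize(im,(0,0),fx=sc,fy=sc,interpolation=cv2.INTER_CUBIC)
    cal=get_calibration(cam)
    if cam=="wrist":cal["pose"]=np.load("w4.npy")
    for pts,col in [(tf(rod,hk),(255,0,255)),(tf([.4748,-.2196,.336],ro),(0,255,255))]:
        for p in (proj(cal,pts)+.5-[x0,y0])*sc:cv2.circle(im,tuple(int(v) for v in p),2,col,-1)
    out[oy:oy+im.shape[0],:im.shape[1]]=im[:600-oy,:800]
cv2.imwrite("pics/c5.png",out)
E
```

```text
(no output)
```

View pics/c5.png

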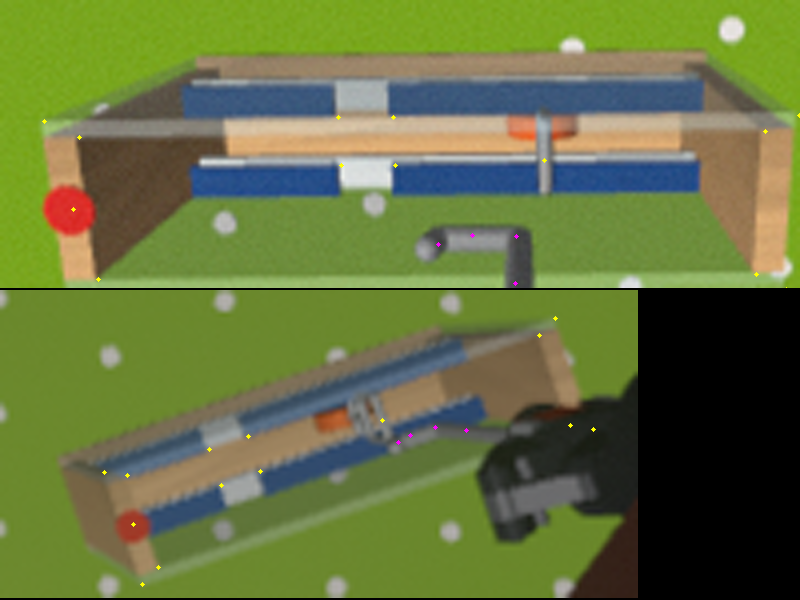

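>>> apply_moves([
  {"translation":[-0.02,0.23,0],"twist":-0.07,"hand":0},
  {"translation":[0,0.23,0],"twist":0,"hand":0},
  {"translation":[0,0,0],"twist":0,"hand":0},
  {"translation":[0,0,0],"twist":0,"hand":0},
])

```text
time: 8.6
tool_pos: [0.5027, -0.2892, 0.3751]
tool_rot: [-0.0, 0.986, 0.167, -0.0]
contact_force: [-0.7, -0.3, -1.1]
gripper_width: 0.251
grasp_force: 59.6
```

```bash
python3 - <<'E'
from h import *
rk=[.4748,-.2196,.336]
p=tf(rk,[.0028,-.076,.2394])[0]
go(p,.336)
c=get_calibration("wrist");im=grab_frame("wrist");
s=state();t=s["tool_pos"];yaw=toolyaw(s)
for off in (-.0018,-.0028):
    rod=[t[0]+off*np.cos(yaw),t[1]+off*np.sin(yaw),yaw];z0=t[2]-.0396
    print(proj(c,tf(rod,[(0,0,z0-.06),(0,0,z0-.12),(0,.0205,z0-.112)])).round(1).tolist())
for cam in ("top","side"):
    grab_frame(cam)
E
```

```text
tcp [ 0.5027 -0.2892  0.3751] yaw 0.3357 t 8.6 F [-0.71 -0.27 -1.08] w 0.251
tool shift /100mm [-0.005  0.012  1.357] twist units -0.0
[[253.0, 202.5], [253.4, 183.4], [233.9, 185.5]]
[[253.1, 203.6], [253.4, 184.3], [234.0, 186.4]]
```

>>> apply_moves([
  {"translation":[0,0.01,0.25],"twist":0,"hand":0},
  {"translation":[0,0,0.25],"twist":0,"hand":0},
  {"translation":[0,0,0.25],"twist":0,"hand":0},
  {"translation":[0,0,0.25],"twist":0,"hand":0},
  {"translation":[0,0,0.15],"twist":0,"hand":0},
  {"translation":[0,0,0.1],"twist":0,"hand":0},
  {"translation":[0,0,0.1],"twist":0,"hand":0},
  {"translation":[0,0,0],"twist":0,"hand":0},
])

```text
time: 9.55
tool_pos: [0.5029, -0.2898, 0.2394]
tool_rot: [-0.001, 0.986, 0.168, -0.0]
contact_force: [-1.0, 0.1, -1.0]
gripper_width: 0.248
grasp_force: 59.7
```

```bash
python3 - <<'E'
from h import *
rk=[.4748,-.2196,.336]
p=tf(rk,[.0028,-.051,.2394])[0]
go(p,.336)
cal=get_calibration("wrist");im=grab_frame("wrist")
s=state();t=s["tool_pos"];yaw=toolyaw(s)
rod=[t[0]-.0022*np.cos(yaw),t[1]-.0022*np.sin(yaw),yaw];z0=t[2]-.0396
hk=[(0,0,z0-.06),(0,0,z0-.12),(0,.012,z0-.12),(0,.0205,z0-.112)]
ey=np.array([(-9.5,-39,72),(9.5,-39,72),(-9.5,-39,96),(9.5,-39,96),(-19,-39,51),(19,-39,51)])*1e-3
out=np.zeros((600,800,3),np.uint8)
def put(cam,cal,im,x0,y0,w,h,sc,oy):
    im=cv2.resize(im[y0:y0+h,x0:x0+w,::-1],(0,0),fx=sc,fy=sc,interpolation=cv2.INTER_CUBIC)
    for pts,col in [(tf(rod,hk),(255,0,255)),(tf(rk,ey),(0,255,255))]:
        for p in (proj(cal,pts)+.5-[x0,y0])*sc:cv2.circle(im,tuple(int(v) for v in p),2,col,-1)
    out[oy:oy+im.shape[0],:im.shape[1]]=im[:600-oy,:800]
p=proj(cal,tf(rk,[0,-.05,.085]))[0].astype(int);print(p)
put("wrist",cal,im,max(p[0]-65,0),max(p[1]-40,0),130,60,6,0)
im=grab_frame("side");cal=get_calibration("side");p=proj(cal,tf(rk,[0,-.05,.085]))[0].astype(int);print(p)
put("side",cal,im,p[0]-40,p[1]-25,80,40,6,362)
cv2.imwrite("pics/c6.png",out)
E
```

```text
tcp [ 0.5029 -0.2898  0.2394] yaw 0.3369 t 9.55 F [-0.98  0.12 -0.97] w 0.248
tool shift /100mm [-0.005 -0.245  0.   ] twist units 0.01
[229 186]
[347 178]
```

View pics/c6.png

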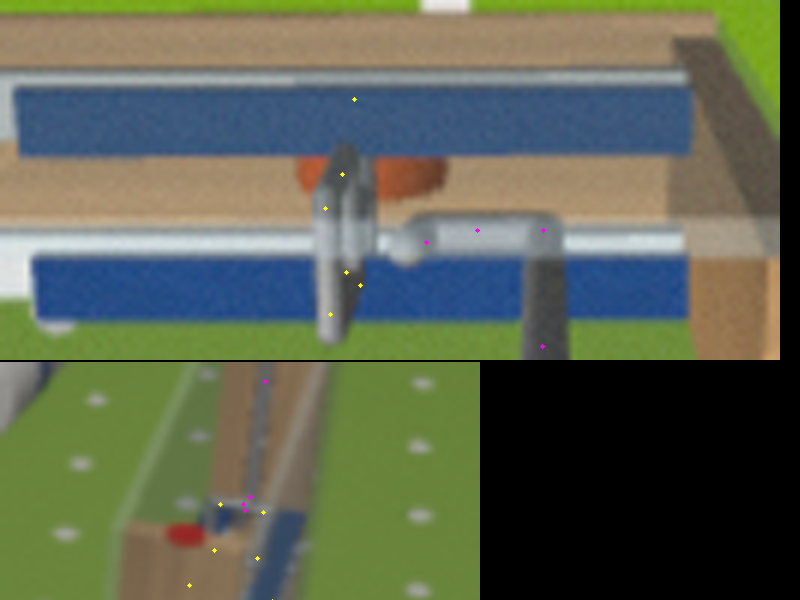

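>>> apply_moves([
  {"translation":[0,-0.05,0],"twist":0,"hand":0},
  {"translation":[0,-0.05,0],"twist":0,"hand":0},
  {"translation":[0,-0.05,0],"twist":0,"hand":0},
  {"translation":[0,-0.05,0],"twist":0,"hand":0},
  {"translation":[0,-0.04,0],"twist":0,"hand":0},
  {"translation":[0,0,0],"twist":0,"hand":0},
  {"translation":[0,0,0],"twist":0,"hand":0},
])

```text
time: 10.35
tool_pos: [0.4952, -0.2674, 0.2404]
tool_rot: [0.0, 0.986, 0.168, 0.0]
contact_force: [0.1, -0.6, -1.3]
gripper_width: 0.248
grasp_force: 59.7
```

```bash
python3 - <<'E'
from h import *
rk=[.4748,-.2196,.336]
go(tf(rk,[.0028,-.051,.2394])[0],.336); print(state()["contact_force"])
cal=get_calibration("wrist");im=grab_frame("wrist");r=regions_of("wrist","pendant")
for q in r[:2]:
    ys,xs=np.nonzero(q["pixels"]);print(q["score"],xs.min(),xs.max(),ys.min(),ys.max(),len(xs))
print(proj(cal,tf(rk,[[0,-.039,.101],[0,-.039,.051],[0,-.055,.051],[0,-.023,.051]])))
for q in recognise("wrist","pendant_eye")[:2]:
    d=np.array(q["point"])-[*rk[:2],0];k,s=np.cos(rk[2]),np.sin(rk[2]);print(q["score"],d@[k,s,0],d@[-s,k,0],d[2])
E
```

```text
tcp [ 0.4952 -0.2674  0.2404] yaw 0.3369 t 10.35 F [ 0.09 -0.57 -1.26] w 0.248
tool shift /100mm [-0.007 -0.009  0.01 ] twist units 0.01
[ 0.09319684 -0.57453876 -1.26212143]
[[240.81784587 190.71890017]
 [242.85828243 178.00679214]
 [256.2857608  178.02054343]
 [229.43084505 177.99304089]]
0.46 -0.009054033513068226 -0.03835980288197837 0.1034
```

>>> apply_moves([
  {"translation":[0,-0.01,-0.04],"twist":0,"hand":0},
  {"translation":[0,0,-0.04],"twist":0,"hand":0},
  {"translation":[0,0,-0.04],"twist":0,"hand":0},
  {"translation":[0,0,-0.02],"twist":0,"hand":0},
  {"translation":[0,0,0],"twist":0,"hand":0},
  {"translation":[0,0,0],"twist":0,"hand":0},
])

```text
time: 11.1
tool_pos: [0.4948, -0.2665, 0.2542]
tool_rot: [-0.0, 0.986, 0.168, -0.0]
contact_force: [-0.7, -0.8, -2.9]
gripper_width: 0.248
grasp_force: 59.7
```

>>> apply_moves([
  {"translation":[0,0,-0.03],"twist":0,"hand":0},
  {"translation":[0,0,0],"twist":0,"hand":0},
  {"translation":[0,0,0],"twist":0,"hand":0},
])

```text
time: 11.4
tool_pos: [0.4948, -0.2664, 0.257]
tool_rot: [-0.0, 0.986, 0.168, -0.0]
contact_force: [0.9, -0.7, -2.8]
gripper_width: 0.251
grasp_force: 59.6
```

>>> apply_moves([
  {"translation":[0,0,-0.03],"twist":0,"hand":0},
  {"translation":[0,0,0],"twist":0,"hand":0},
  {"translation":[0,0,0],"twist":0,"hand":0},
])

```text
time: 11.7
tool_pos: [0.4948, -0.2664, 0.2599]
tool_rot: [-0.0, 0.986, 0.168, -0.0]
contact_force: [1.0, 0.1, -4.2]
gripper_width: 0.245
grasp_force: 59.3
```

>>> apply_moves([
  {"translation":[0,0,-0.015],"twist":0,"hand":0},
  {"translation":[0,-0.05,0],"twist":0,"hand":0},
  {"translation":[0,-0.05,0],"twist":0,"hand":0},
  {"translation":[0,-0.05,0],"twist":0,"hand":0},
  {"translation":[0,-0.05,0],"twist":0,"hand":0},
])

```text
time: 12.2
tool_pos: [0.4882, -0.2478, 0.2616]
tool_rot: [0.001, 0.986, 0.168, 0.0]
contact_force: [1.3, -2.5, -7.0]
gripper_width: 0.247
grasp_force: 58.9
```

>>> apply_moves([
  {"translation":[0,-0.05,0],"twist":0,"hand":0},
  {"translation":[0,-0.05,0],"twist":0,"hand":0},
  {"translation":[0,-0.05,0],"twist":0,"hand":0},
  {"translation":[0,-0.05,0],"twist":0,"hand":0},
  {"translation":[0,-0.05,0],"twist":0,"hand":0},
  {"translation":[0,-0.05,0],"twist":0,"hand":0},
])

```text
time: 12.8
tool_pos: [0.4782, -0.219, 0.2618]
tool_rot: [0.0, 0.986, 0.168, -0.0]
contact_force: [1.1, -4.5, -9.1]
gripper_width: 0.25
grasp_force: 59.0
```

>>> apply_moves([
  {"translation":[0,-0.05,0],"twist":0,"hand":0},
  {"translation":[0,-0.03,0],"twist":0,"hand":0},
  {"translation":[0,0,0],"twist":0,"hand":0},
])

```text
time: 13.1
tool_pos: [0.4756, -0.2113, 0.2618]
tool_rot: [-0.0, 0.986, 0.168, -0.0]
contact_force: [0.9, -2.8, -7.1]
gripper_width: 0.247
grasp_force: 59.3
```

```bash
python3 - <<'E'
from h import *
rk=[.4748,-.2196,.336];k,s=np.cos(rk[2]),np.sin(rk[2])
S=state();d=S["tool_pos"]-[*rk[:2],0];print("shank local",d@[k,s,0],d@[-s,k,0],d[2])
go(tf(rk,[.0028,.0215,.2614])[0],.336)
E
```

```text
shank local 0.0034753355668120964 0.0076169349682014865 0.26182606041608353
tcp [ 0.4756 -0.2113  0.2618] yaw 0.3373 t 13.1 F [ 0.93 -2.79 -7.13] w 0.247
tool shift /100mm [-0.007 -0.139  0.004] twist units 0.01
```

>>> apply_moves([
  {"translation":[0,0,0.03],"twist":0,"hand":0},
  {"translation":[0,0,0],"twist":0,"hand":0},
  {"translation":[0,0,0],"twist":0,"hand":0},
])

```text
time: 13.4
tool_pos: [0.4757, -0.2117, 0.2589]
tool_rot: [-0.0, 0.986, 0.168, -0.0]
contact_force: [0.7, -1.8, -5.5]
gripper_width: 0.249
grasp_force: 59.5
```

>>> apply_moves([
  {"translation":[0,0,0.03],"twist":0,"hand":0},
  {"translation":[0,0,0],"twist":0,"hand":0},
  {"translation":[0,0,0],"twist":0,"hand":0},
])

```text
time: 13.7
tool_pos: [0.4758, -0.2116, 0.2561]
tool_rot: [-0.0, 0.986, 0.168, 0.0]
contact_force: [0.2, -1.1, -4.4]
gripper_width: 0.253
grasp_force: 59.7
```

```bash
python3 - <<'E'
from h import *
rk=[.4748,-.2196,.336];k,s=np.cos(rk[2]),np.sin(rk[2])
for cam in ("wrist","top"):
    cal=get_calibration(cam);grab_frame(cam)
    for n in ("pendant_eye","pendant","rod"):
        for q in recognise(cam,n)[:1]:
            d=np.array(q["point"])-[*rk[:2],0];print(cam,n,round(q["score"],2),d@[k,s,0],d@[-s,k,0],d[2])
        for q in regions_of(cam,n)[:1]:
            ys,xs=np.nonzero(q["pixels"]);print(round(q["score"],2),xs.min(),xs.max(),ys.min(),ys.max(),len(xs))
cal=get_calibration("wrist")
print(proj(cal,tf(rk,[[0,.0196,.101],[0,.0196,.055]])))
im=grab_frame("wrist");cv2.imwrite("pics/w7.png",im[...,::-1])
o=(im[...,0]>150)&(im[...,1]>50)&(im[...,1]<120)&(im[...,2]<70);o[:, :]=o;ys,xs=np.nonzero(o[100:230,150:330]);print("orange",len(xs),np.median(xs)+150 if len(xs) else 0,np.median(ys)+100 if len(ys) else 0,xs.min()+150,xs.max()+150)
print(proj(cal,tf(rk,[[0,0,.03],[0,.02,.03],[0,.01,.03]])))
E
```

```text
wrist pendant_eye 0.64 0.002922145393907341 -0.0013383072505467504 0.1367
0.53 241 251 183 198 109
wrist pendant 0.69 -0.00837034774644332 0.01849397952317487 0.0997
0.74 0 106 138 193 4009
wrist rod 0.92 0.010226403214521866 0.00744450651783021 0.2676
0.59 230 278 183 312 4359
top pendant_eye 0.49 0.012214560217111517 0.040433705230940135 0.097
top pendant 0.5 0.004929107479714118 0.010777471848881155 0.0592
0.64 342 354 215 227 76
top rod 0.59 0.006265768645470832 0.00914549852558265 0.1374
[[241.85290056 186.30116865]
 [243.54020612 175.57631305]]
orange 50 262.0 173.0 258 266
[[259.12399204 170.87005361]
 [243.97986525 170.85632588]
 [251.55186341 170.86318969]]
```

>>> apply_moves([
  {"translation":[0,0,0.02],"twist":0,"hand":0},
  {"translation":[0,-0.03,0],"twist":0,"hand":0},
  {"translation":[0,-0.03,0],"twist":0,"hand":0},
  {"translation":[0,-0.03,0],"twist":0,"hand":0},
  {"translation":[0,0,0],"twist":0,"hand":0},
])

```text
time: 14.95
tool_pos: [0.4727, -0.2029, 0.254]
tool_rot: [0.0, 0.986, 0.168, 0.0]
contact_force: [0.1, 1.0, -2.9]
gripper_width: 0.248
grasp_force: 60.0
```

>>> apply_moves([
  {"translation":[0,-0.03,0],"twist":0,"hand":0},
  {"translation":[0,0,0],"twist":0,"hand":0},
])

```text
time: 15.15
tool_pos: [0.4717, -0.2002, 0.2539]
tool_rot: [0.0, 0.986, 0.168, 0.0]
contact_force: [0.7, -0.3, -1.5]
gripper_width: 0.251
grasp_force: 59.9
```

>>> apply_moves([
  {"translation":[0,-0.03,0],"twist":0,"hand":0},
  {"translation":[0,0,0],"twist":0,"hand":0},
])

```text
time: 15.35
tool_pos: [0.4707, -0.1973, 0.2538]
tool_rot: [-0.0, 0.986, 0.168, -0.0]
contact_force: [-0.3, -0.7, -2.0]
gripper_width: 0.255
grasp_force: 59.9
```

>>> apply_moves([
  {"translation":[0,0,-0.03],"twist":0,"hand":0},
  {"translation":[0,0,-0.03],"twist":0,"hand":0},
  {"translation":[0,0,0],"twist":0,"hand":0},
])

```text
time: 15.65
tool_pos: [0.4711, -0.1979, 0.2607]
tool_rot: [0.0, 0.986, 0.168, 0.001]
contact_force: [-0.7, -0.3, -2.3]
gripper_width: 0.249
grasp_force: 59.9
```

>>> apply_moves([
  {"translation":[0,0,-0.03],"twist":0,"hand":0},
  {"translation":[0,0,0],"twist":0,"hand":0},
])

```text
time: 15.85
tool_pos: [0.471, -0.1978, 0.2634]
tool_rot: [0.0, 0.986, 0.168, 0.0]
contact_force: [0.7, 0.7, -2.7]
gripper_width: 0.251
grasp_force: 59.9
```

>>> apply_moves([
  {"translation":[0,0,-0.03],"twist":0,"hand":0},
  {"translation":[0,0,-0.02],"twist":0,"hand":0},
  {"translation":[0,0,0],"twist":0,"hand":0},
])

```text
time: 16.15
tool_pos: [0.471, -0.1977, 0.2683]
tool_rot: [0.0, 0.986, 0.168, 0.0]
contact_force: [0.6, 0.3, -2.3]
gripper_width: 0.25
grasp_force: 59.9
```

>>> apply_moves([
  {"translation":[0,0,-0.03],"twist":0,"hand":0},
  {"translation":[0,0,-0.03],"twist":0,"hand":0},
  {"translation":[0,0,0],"twist":0,"hand":0},
])

```text
time: 16.45
tool_pos: [0.471, -0.1978, 0.2745]
tool_rot: [0.0, 0.986, 0.168, 0.0]
contact_force: [0.2, -0.3, -1.9]
gripper_width: 0.248
grasp_force: 59.9
```

>>> apply_moves([
  {"translation":[0,0,-0.1],"twist":0,"hand":0},
  {"translation":[0,0,-0.15],"twist":0,"hand":0},
  {"translation":[0,0,-0.15],"twist":0,"hand":0},
  {"translation":[0,0,-0.15],"twist":0,"hand":0},
  {"translation":[0,0,-0.15],"twist":0,"hand":0},
])

```text
time: 16.95
tool_pos: [0.471, -0.1978, 0.346]
tool_rot: [0.001, 0.986, 0.168, 0.001]
contact_force: [0.3, 0.6, -2.0]
gripper_width: 0.249
grasp_force: 59.9
```

>>> apply_moves([
  {"translation":[0,0,-0.2],"twist":0,"hand":0},
  {"translation":[0,0,-0.2],"twist":0,"hand":0},
  {"translation":[0,0,-0.2],"twist":0,"hand":0},
  {"translation":[0,0,-0.2],"twist":0,"hand":0},
  {"translation":[0,0,-0.15],"twist":0,"hand":0},
  {"translation":[0,0,0],"twist":0,"hand":0},
  {"translation":[0,0,0],"twist":0,"hand":0},
])

```text
time: 17.65
tool_pos: [0.4708, -0.1976, 0.4388]
tool_rot: [0.0, 0.986, 0.168, 0.0]
contact_force: [-0.7, -0.1, -1.5]
gripper_width: 0.247
grasp_force: 60.0
```

```bash
python3 - <<'E'
from h import *
st=[.51815,.2003,-.365]
p=tf(st,[-.075,0,.44])[0];print(p)
go(p,-.15);print(state()["joint_pos"])
for cam in ("wrist","side"):
    grab_frame(cam)
    for n in ("pendant",):
        print(cam,[(np.round(q["point"],3).tolist(),round(q["score"],2)) for q in recognise(cam,n)])
E
```

```text
[0.44809072 0.2270712  0.44      ]
tcp [ 0.4708 -0.1976  0.4388] yaw 0.3368 t 17.65 F [-0.74 -0.07 -1.55] w 0.247
tool shift /100mm [ 1.189 -4.083 -0.012] twist units 4.87
[-5.43283554e-01 -2.62018587e-01  1.60185249e+00  3.58534387e-05
  1.80165534e+00  6.90701627e-01]
wrist [([0.466, -0.191, 0.237], 0.7)]
side [([0.459, -0.183, 0.242], 0.61)]
```

>>> apply_moves([
  {"translation":[0.02,-0.06,0],"twist":0,"hand":0},
  {"translation":[0.04,-0.12,0],"twist":0,"hand":0},
  {"translation":[0.06,-0.2,0],"twist":0,"hand":0},
  {"translation":[0.06,-0.2,0],"twist":0,"hand":0},
  {"translation":[0.06,-0.2,0],"twist":0,"hand":0},
  {"translation":[0.06,-0.2,0],"twist":0,"hand":0},
  {"translation":[0.06,-0.2,0],"twist":0,"hand":0},
  {"translation":[0.06,-0.2,0],"twist":0,"hand":0},
])

```text
time: 18.65
tool_pos: [0.4644, -0.0517, 0.4388]
tool_rot: [-0.0, 0.986, 0.168, 0.0]
contact_force: [0.3, 1.1, -0.6]
gripper_width: 0.249
grasp_force: 60.0
```

>>> apply_moves([
  {"translation":[0.06,-0.2,0],"twist":0,"hand":0},
  {"translation":[0.06,-0.2,0],"twist":0,"hand":0},
  {"translation":[0.06,-0.2,0],"twist":0,"hand":0},
  {"translation":[0.06,-0.2,0],"twist":0,"hand":0},
  {"translation":[0.06,-0.2,0],"twist":0,"hand":0},
  {"translation":[0.06,-0.2,0],"twist":0,"hand":0},
  {"translation":[0.06,-0.2,0],"twist":0,"hand":0},
  {"translation":[0.06,-0.2,0],"twist":0,"hand":0},
])

```text
time: 19.45
tool_pos: [0.4565, 0.115, 0.4389]
tool_rot: [-0.0, 0.986, 0.168, 0.0]
contact_force: [0.2, -0.2, -1.9]
gripper_width: 0.255
grasp_force: 60.0
```

>>> apply_moves([
  {"translation":[0.06,-0.2,0],"twist":0,"hand":0},
  {"translation":[0.06,-0.2,0],"twist":0,"hand":0},
  {"translation":[0.04,-0.12,0],"twist":0,"hand":0},
  {"translation":[0.02,-0.06,0],"twist":0.3,"hand":0},
  {"translation":[0,0,0],"twist":0.5,"hand":0},
  {"translation":[0,0,0],"twist":0.5,"hand":0},
  {"translation":[0,0,0],"twist":0.5,"hand":0},
  {"translation":[0,0,0],"twist":0.5,"hand":0},
])

```text
time: 20.25
tool_pos: [0.4547, 0.1744, 0.4388]
tool_rot: [0.0, 0.999, 0.052, -0.0]
contact_force: [0.2, 0.7, -2.1]
gripper_width: 0.25
grasp_force: 60.0
```

>>> apply_moves([
  {"translation":[0,0,0],"twist":0.5,"hand":0},
  {"translation":[0,0,0],"twist":0.5,"hand":0},
  {"translation":[0,0,0],"twist":0.5,"hand":0},
  {"translation":[0,0,0],"twist":0.5,"hand":0},
  {"translation":[0,0,0],"twist":0.3,"hand":0},
  {"translation":[0,0,0],"twist":0.2,"hand":0},
  {"translation":[0,0,0],"twist":0,"hand":0},
])

```text
time: 20.95
tool_pos: [0.4549, 0.1742, 0.4388]
tool_rot: [-0.0, 0.997, -0.071, -0.0]
contact_force: [0.5, -0.5, -2.2]
gripper_width: 0.249
grasp_force: 60.0
```

```bash
python3 - <<'E'
from h import *
st=[.51815,.2003,-.365]
p=tf(st,[-.075,0,.44])[0]
S=state();y=toolyaw(S)
go(p+[.0022*np.cos(y),.0022*np.sin(y),0],-.15)
for cam in ("wrist","side"):
    grab_frame(cam)
    print(cam,[(np.round(q["point"],3).tolist(),round(q["score"],2)) for q in recognise(cam,"pendant")])
E
```

```text
tcp [0.4549 0.1742 0.4388] yaw -0.143 t 20.95 F [ 0.51 -0.48 -2.24] w 0.249
tool shift /100mm [-0.12  -0.513 -0.012] twist units 0.07
wrist [([0.456, 0.184, 0.241], 0.97)]
side [([0.451, 0.186, 0.236], 0.81), ([0.446, 0.174, 0.409], 0.72)]
```

>>> apply_moves([
  {"translation":[-0.04,-0.13,0],"twist":0.07,"hand":0},
  {"translation":[-0.04,-0.2,0],"twist":0,"hand":0},
  {"translation":[-0.04,-0.18,0.05],"twist":0,"hand":0},
  {"translation":[0,0,0.1],"twist":0,"hand":0},
  {"translation":[0,0,0.2],"twist":0,"hand":0},
  {"translation":[0,0,0.2],"twist":0,"hand":0},
  {"translation":[0,0,0.2],"twist":0,"hand":0},
  {"translation":[0,0,0.2],"twist":0,"hand":0},
])

```text
time: 21.95
tool_pos: [0.4506, 0.2255, 0.3424]
tool_rot: [0.0, 0.997, -0.075, -0.0]
contact_force: [0.2, -0.4, -2.3]
gripper_width: 0.246
grasp_force: 60.1
```

>>> apply_moves([
  {"translation":[0,0,0.2],"twist":0,"hand":0},
  {"translation":[0,0,0.2],"twist":0,"hand":0},
  {"translation":[0,0,0.15],"twist":0,"hand":0},
  {"translation":[0,0,0.13],"twist":0,"hand":0},
  {"translation":[0,0,0],"twist":0,"hand":0},
  {"translation":[0,0,0],"twist":0,"hand":0},
])

```text
time: 22.55
tool_pos: [0.4509, 0.2262, 0.2761]
tool_rot: [-0.0, 0.997, -0.075, 0.0]
contact_force: [-1.3, -0.2, -2.2]
gripper_width: 0.249
grasp_force: 60.0
```

```bash
python3 - <<'E'
from h import *
st=[.51815,.2003,-.365]
y=toolyaw();o=np.array([.0022*np.cos(y),.0022*np.sin(y),0])
go(tf(st,[-.075,0,.2756])[0]+o,-.15)
go(tf(st,[0,0,.2756])[0]+o,-.15)
for cam in ("wrist","side"):
    grab_frame(cam)
    print(cam,[(np.round(q["point"],3).tolist(),round(q["score"],2)) for q in recognise(cam,"pendant")])
# fork from wrist
c=get_calibration("wrist");im=grab_frame("wrist");cv2.imwrite("pics/w9.png",im[...,::-1])
m=((im[...,0]>150)&(im[...,1]>100)&(im[...,2]<80)).astype(np.uint8)
n,l,s,ct=cv2.connectedComponentsWithStats(m);print([ (s[i].tolist()) for i in range(1,n) if s[i,4]>60])
print(proj(c,tf(st,np.array([(-30,-17,225),(-30,-7,225),(-30,7,225),(-30,17,225),(45,-17,225),(45,17,225),(45,-17,215)])*1e-3)).round(1).tolist())
E
```

```text
tcp [0.4509 0.2262 0.2761] yaw -0.1503 t 22.55 F [-1.34 -0.23 -2.25] w 0.249
tool shift /100mm [-0.007 -0.004  0.005] twist units -0.0
tcp [0.4509 0.2262 0.2761] yaw -0.1503 t 22.55 F [-1.34 -0.23 -2.25] w 0.249
tool shift /100mm [0.726 0.156 0.005] twist units -0.0
wrist [([0.451, 0.247, 0.082], 0.64), ([0.459, 0.224, 0.294], 0.46), ([0.45, 0.226, 0.151], 0.21)]
side [([0.451, 0.252, 0.076], 0.66)]
[[239, 3, 94, 171, 6190]]
[[292.4, 173.0], [277.7, 169.8], [256.9, 165.4], [241.9, 162.1], [325.7, 49.1], [268.2, 34.8], [321.6, 52.3]]
```

```bash
python3 - <<'E'
from h import *
im=cv2.imread("pics/w9.png")[...,::-1]
m=((im[...,0]>120)&(im[...,1]>80)&(im[...,2]<80)&(im[...,0]>im[...,1]))
for r in (60,90,110,130,140,150,158,164,170):
    x=np.nonzero(m[r])[0];
    if len(x): print(r,[ (g[0],g[-1]) for g in np.split(x,np.nonzero(np.diff(x)>1)[0]+1) if len(g)>2])
c=get_calibration("wrist");st=[.51815,.2003,-.365]
for X in (-20,0,15): print(proj(c,tf(st,np.array([(X,17,225),(X,7,225),(X,-7,225),(X,-17,225)])*1e-3)).round(1).tolist())
E
```

```text
60 [(np.int64(262), np.int64(278)), (np.int64(302), np.int64(320))]
90 [(np.int64(255), np.int64(270)), (np.int64(294), np.int64(312))]
110 [(np.int64(251), np.int64(266)), (np.int64(289), np.int64(306))]
130 [(np.int64(246), np.int64(261)), (np.int64(284), np.int64(301)), (np.int64(484), np.int64(511))]
140 [(np.int64(244), np.int64(259)), (np.int64(281), np.int64(298)), (np.int64(485), np.int64(511))]
150 [(np.int64(242), np.int64(256)), (np.int64(279), np.int64(295)), (np.int64(488), np.int64(502)), (np.int64(505), np.int64(508))]
158 [(np.int64(240), np.int64(255)), (np.int64(276), np.int64(293))]
164 [(np.int64(251), np.int64(254)), (np.int64(275), np.int64(291))]
170 [(np.int64(276), np.int64(291))]
[[244.9, 147.0], [260.1, 150.3], [281.3, 155.0], [296.3, 158.2]]
[[251.4, 115.2], [267.2, 118.8], [289.1, 123.8], [304.6, 127.3]]
[[256.7, 89.8], [272.9, 93.6], [295.3, 98.9], [311.2, 102.6]]
```

>>> apply_moves([
  {"translation":[0.05,0.01,0],"twist":0,"hand":0},
  {"translation":[0.1,0.02,0],"twist":0,"hand":0},
  {"translation":[0.12,0.024,0],"twist":0,"hand":0},
  {"translation":[0.12,0.024,0],"twist":0,"hand":0},
  {"translation":[0.12,0.024,0],"twist":0,"hand":0},
  {"translation":[0.12,0.024,0],"twist":0,"hand":0},
  {"translation":[0.08,0.016,0],"twist":0,"hand":0},
  {"translation":[0.03,0.004,0],"twist":0,"hand":0},
])

```text
time: 23.6
tool_pos: [0.5226, 0.2003, 0.2756]
tool_rot: [0.0, 0.997, -0.075, -0.0]
contact_force: [0.0, -0.6, -2.3]
gripper_width: 0.25
grasp_force: 60.0
```

>>> apply_moves([
  {"translation":[0,0,0],"twist":0,"hand":0},
  {"translation":[0,0,0.04],"twist":0,"hand":0},
  {"translation":[0,0,0.04],"twist":0,"hand":0},
  {"translation":[0,0,0],"twist":0,"hand":0},
])

```text
time: 24.0
tool_pos: [0.5209, 0.2008, 0.2667]
tool_rot: [0.0, 0.997, -0.075, -0.001]
contact_force: [0.3, -0.0, -2.1]
gripper_width: 0.251
grasp_force: 60.0
```

```bash
python3 - <<'E'
from h import *
st=[.51815,.2003,-.365]
y=toolyaw();o=np.array([.0022*np.cos(y),.0022*np.sin(y),0])
go(tf(st,[.001,0.0012,.2646])[0]+o,-.15)
E
```

```text
tcp [0.5209 0.2008 0.2667] yaw -0.1498 t 24.0 F [ 0.27 -0.05 -2.11] w 0.251
tool shift /100mm [ 0.008 -0.     0.021] twist units 0.0
```

>>> apply_moves([
  {"translation":[0,0,0.015],"twist":0,"hand":0},
  {"translation":[0,0,0],"twist":0,"hand":0},
  {"translation":[0,0,0],"twist":0,"hand":0},
])

```text
time: 24.3
tool_pos: [0.5217, 0.2008, 0.2664]
tool_rot: [0.0, 0.997, -0.075, 0.0]
contact_force: [-0.0, -0.2, -1.6]
gripper_width: 0.247
grasp_force: 60.0
```

>>> apply_moves([
  {"translation":[0,0,0.01],"twist":0,"hand":0},
  {"translation":[0,0,0],"twist":0,"hand":0},
  {"translation":[0,0,0],"twist":0,"hand":0},
])

```text
time: 24.6
tool_pos: [0.5217, 0.2008, 0.2653]
tool_rot: [-0.0, 0.997, -0.075, 0.0]
contact_force: [-0.0, -1.1, -2.1]
gripper_width: 0.247
grasp_force: 60.0
```

>>> apply_moves([
  {"translation":[0,0,0.01],"twist":0,"hand":0},
  {"translation":[0,0,0],"twist":0,"hand":0},
  {"translation":[0,0,0],"twist":0,"hand":0},
])

```text
time: 24.9
tool_pos: [0.5219, 0.2008, 0.2647]
tool_rot: [-0.0, 0.997, -0.075, 0.0]
contact_force: [0.2, 0.3, 0.1]
gripper_width: 0.251
grasp_force: 60.3
```

>>> apply_moves([
  {"translation":[0,0,0.01],"twist":0,"hand":0},
  {"translation":[0,0,0],"twist":0,"hand":0},
  {"translation":[0,0,0],"twist":0,"hand":0},
])

```text
time: 25.2
tool_pos: [0.5219, 0.2008, 0.2647]
tool_rot: [-0.0, 0.997, -0.075, 0.0]
contact_force: [-2.9, -0.9, 5.5]
gripper_width: 0.244
grasp_force: 61.0
```

>>> apply_moves([
  {"translation":[0,0,0.01],"twist":0,"hand":0},
  {"translation":[0,0,0],"twist":0,"hand":0},
  {"translation":[0,0,0],"twist":0,"hand":0},
])

```text
time: 25.5
tool_pos: [0.5219, 0.2008, 0.2646]
tool_rot: [-0.0, 0.997, -0.075, 0.001]
contact_force: [-4.3, -1.0, 7.5]
gripper_width: 0.252
grasp_force: 61.6
```

>>> apply_moves([
  {"translation":[0,0,-0.015],"twist":0,"hand":0},
  {"translation":[0,0,0],"twist":0,"hand":0},
  {"translation":[0,0,0],"twist":0,"hand":0.3},
  {"translation":[0,0,0],"twist":0,"hand":0.4},
  {"translation":[0,0,0],"twist":0,"hand":0.6},
  {"translation":[0,0,0],"twist":0,"hand":0.8},
  {"translation":[0,0,0],"twist":0,"hand":1},
  {"translation":[0,0,0],"twist":0,"hand":1},
])

```text
time: 26.3
tool_pos: [0.5217, 0.2008, 0.2637]
tool_rot: [0.0, 0.997, -0.075, -0.0]
contact_force: [0.4, 0.3, -0.6]
gripper_width: 1.001
grasp_force: 0.0
```

>>> apply_moves([
  {"translation":[0,0,-0.1],"twist":0,"hand":1},
  {"translation":[0,0,-0.2],"twist":0,"hand":1},
  {"translation":[0,0,-0.3],"twist":0,"hand":1},
  {"translation":[0,0,-0.3],"twist":0,"hand":1},
  {"translation":[0,0,-0.3],"twist":0,"hand":1},
  {"translation":[0,0,0],"twist":0,"hand":1},
])

```text
time: 26.9
tool_pos: [0.5232, 0.2011, 0.3908]
tool_rot: [-0.002, 0.997, -0.075, 0.005]
contact_force: [0.4, -0.4, 0.7]
gripper_width: 1.0
grasp_force: 0.0
```

```bash
python3 - <<'E'
from h import *
st=[.51815,.2003,-.365]
go([.5215,.2,.36],-.15)
for _ in range(2):
  for cam in ("wrist","side","top"):
    c=get_calibration(cam);im=grab_frame(cam)
    for n in ("pendant","rod_handle"):
        print(cam,n,[(np.round(q["point"],3).tolist(),round(q["score"],2)) for q in recognise(cam,n)[:2]])
    if cam=="wrist":
        m=((im[...,0]>90)&(im[...,1]<50)&(im[...,2]<50)).astype(np.uint8);n,l,s,ct=cv2.connectedComponentsWithStats(m)
        print([(s[i].tolist(),unproj(c,ct[i],.285).round(4).tolist()) for i in range(1,n) if s[i,4]>200], tf(st,[0,0,.285]))
E
```

```text
tcp [0.5232 0.2011 0.3908] yaw -0.1502 t 26.9 F [ 0.41 -0.36  0.65] w 1.0
tool shift /100mm [-0.018  0.015  0.308] twist units -0.0
wrist pendant [([0.518, 0.195, 0.052], 0.39)]
wrist rod_handle [([0.528, 0.205, 0.286], 0.59), ([0.52, 0.198, 0.05], 0.16)]
[([244, 191, 24, 22, 499], [[0.5215, 0.2001, 0.285]]), ([6, 246, 20, 17, 231], [[0.5021, 0.4361, 0.285]])] [[0.51815 0.2003  0.285  ]]
side pendant [([0.521, 0.217, 0.064], 0.64)]
side rod_handle [([0.519, 0.217, 0.062], 0.72), ([0.517, 0.205, 0.249], 0.6)]
top pendant []
top rod_handle []
wrist pendant [([0.527, 0.204, 0.284], 0.71)]
wrist rod_handle [([0.528, 0.201, 0.287], 0.92)]
[([242, 191, 25, 23, 546], [[0.5213, 0.1999, 0.285]]), ([0, 246, 20, 17, 239], [[0.5037, 0.4315, 0.285]])] [[0.51815 0.2003  0.285  ]]
side pendant [([0.516, 0.215, 0.049], 0.68), ([0.686, -0.02, 0.027], 0.57)]
side rod_handle [([0.515, 0.206, 0.247], 0.96)]
top pendant [([0.476, -0.23, 0.11], 0.57)]
top rod_handle []
```

>>> apply_moves([
  {"translation":[0,0,0],"twist":0,"hand":1},
  {"translation":[0,0,0],"twist":0,"hand":1},
  {"translation":[0,0,0],"twist":0,"hand":1},
  {"translation":[0,0,0],"twist":0,"hand":1},
  {"translation":[0,0,0],"twist":0,"hand":1},
  {"translation":[0,0,0],"twist":0,"hand":1},
  {"translation":[0,0,0],"twist":0,"hand":1},
  {"translation":[0,0,0],"twist":0,"hand":1},
])

```text
time: 28.6
tool_pos: [0.5217, 0.2007, 0.3838]
tool_rot: [0.0, 0.997, -0.075, -0.0]
contact_force: [-0.7, -1.0, 0.2]
gripper_width: 0.999
grasp_force: 0.0
```

>>> apply_moves([
  {"translation":[0,0,0],"twist":0,"hand":1},
  {"translation":[0,0,0],"twist":0,"hand":1},
  {"translation":[0,0,0],"twist":0,"hand":1},
  {"translation":[0,0,0],"twist":0,"hand":1},
  {"translation":[0,0,0],"twist":0,"hand":1},
  {"translation":[0,0,0],"twist":0,"hand":1},
  {"translation":[0,0,0],"twist":0,"hand":1},
  {"translation":[0,0,0],"twist":0,"hand":1},
])

```text
time: 29.4
tool_pos: [0.5217, 0.2008, 0.3838]
tool_rot: [-0.0, 0.997, -0.075, 0.0]
contact_force: [-0.5, 0.8, -0.5]
gripper_width: 0.999
grasp_force: 0.0
```

```bash
python3 - <<'E'
from h import *
f=[]
for i in range(12):
    im=grab_frame("side").astype(int)
    m=(im[...,0]>130)&(im[...,1]>40)&(im[...,1]<120)&(im[...,2]<60);m[:200]=0;m[:,:180]=0;m[:,270:]=0
    ys,xs=np.nonzero(m);f.append((len(xs),round(xs.mean(),2) if len(xs) else 0,round(ys.mean(),2) if len(xs) else 0))
print(f); cal=get_calibration("side")
print(proj(cal,[[.523,.212,.06]]),[q["point"] for q in recognise("side","pendant")])
E
```

```text
[(66, np.float64(209.06), np.float64(244.08)), (68, np.float64(208.9), np.float64(244.09)), (67, np.float64(209.1), np.float64(244.69)), (65, np.float64(208.86), np.float64(244.51)), (67, np.float64(209.1), np.float64(244.69)), (68, np.float64(208.76), np.float64(243.85)), (68, np.float64(209.03), np.float64(244.03)), (69, np.float64(209.19), np.float64(243.58)), (67, np.float64(208.84), np.float64(244.45)), (67, np.float64(208.84), np.float64(244.45)), (67, np.float64(208.84), np.float64(244.45)), (66, np.float64(208.73), np.float64(243.83))]
[[214.03519522 276.76942903]] [[0.5217, 0.217, 0.0576]]
```

```bash
python3 - <<'E'
from h import *
f=[]
for i in range(12):
    im=grab_frame("side").astype(int)
    m=(im[...,0]>1.7*im[...,1])&(im[...,0]>2.5*im[...,2])&(im[...,0]>110);m[:255]=0;m[300:]=0;m[:,:195]=0;m[:,240:]=0
    ys,xs=np.nonzero(m);f.append((len(xs),round(float(xs.mean()),2),round(float(ys.mean()),2)) if len(xs) else 0)
print(f)
E
```

```text
[(56, 211.89, 284.66), (55, 211.82, 284.69), (55, 211.82, 284.69), (55, 212.04, 284.67), (55, 211.82, 284.69), (55, 211.82, 284.69), (56, 211.98, 284.66), (55, 211.82, 284.69), (55, 211.82, 284.69), (56, 211.98, 284.66), (56, 211.89, 284.66), (56, 211.98, 284.66)]
```

Orange disc still; handing in.

```bash
python3 -c "
from plant import *
print(job_done())"
```

```text
the job is handed in; nothing more can be done
None
```

The job is handed in: the pendant was hooked, drawn to the gap and lifted out, and by the last camera check the rod hangs in the fork about 3 mm from the seat with the pendant still on its hook, the gripper clear, at about 31 s; no verdict came back.

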